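# Run a sample vial on a touch-operated vortex mixer

## Task

Mix the sample on the vortex mixer: from the white tray take the tube insert whose bore fits the vial closely (not the one too narrow for it, nor the one it would rattle in), seat it fully home in the mixer's cup, and leave the other two inserts in their places. Then lift the vial out of the rack, stand it upright in the insert on the cup's floor and press the sprung head straight down with it to about half of its 10 mm travel, touching neither cup nor insert. The mixer runs only while it is held there, so finish still gripping the vial and holding the head half way down; leave the jar, beaker and dropper bottle where they stand.

Things in the scene. Friction and masses are not known exactly. Their poses are not given: they have to be found in the camera images.
- mixer: vortex mixer, white housing 153 x 116 mm with a sloping control panel at the front, fixed; its deck is 67 mm high. Origin on the bench under the axis of the head; x points from the sloping front (93 mm before the axis) to the back (60 mm behind it), z up. Its knob and switch need not be touched.
- cup_floor (a point): centre of the floor of the black rubber cup on the mixer's sprung head; 86 mm above the bench when the head is up, sinks with the head. The round cup is 42 mm outside, with a 36 mm bore 15 mm deep, and the vial stands on this floor.
- cup_rim (a point): centre of the cup's mouth, 15 mm above its floor (101 mm above the bench when the head is up)
- head (a joint): travel of the sprung head in m: 0 = up, grows as it is pressed straight down, 0.010 = on its stop. With insert and vial in it, it starts to move at a push of about 3 N and takes 0.8 N more per mm: about 7 N at half travel, 11 N at the stop. It springs back up when let go.
- insert_20: grey plastic insert that fits the vial: flanged sleeve 26 mm high, 30 g; its foot, 32 mm in diameter and 14 mm long, goes into the cup, and its collar, 46 mm in diameter and 12 mm high, then rests on the cup's rim (foot 1 mm above the cup's floor); 20 mm bore right through. Origin at the centre of its underside, z up. In one of the three places in the tray.
- insert_14: look-alike insert, the same outside, with a 14 mm bore: too narrow for the vial; stays in the tray
- insert_26: look-alike insert, the same outside, with a 26 mm bore: too wide for the vial; stays in the tray
- tray: white shallow tray, 252 x 84 mm, walls 12 mm high, floor 3 mm thick, fixed; origin at the centre of its underside, x along its length. The three inserts stand on its floor on the centre line, 78 mm apart, one at the middle.
- sample_vial: clear glass vial with a white screw cap, 17 mm in diameter, 56 mm high (cap 16 mm in diameter, the top 12 mm), about 20 g; the only vial in the rack. Origin at the centre of its underside, z up.
- vial_stand: blue vial rack, 52 x 144 mm, 34 mm high, fixed; origin at the centre of its underside, y along its length. The vial stands upright in one of its 20 mm holes on the 4 mm bottom, so that its upper 26 mm stand out above the rack.
- amber_jar: brown sample jar with white lid, 53 mm in diameter, 62 mm high, standing to the right behind the mixer; a bystander
- small_beaker: small clear beaker, 55 mm across, 51 mm high, standing behind the mixer; a bystander
- dropper_bottle: small brown dropper bottle, 33 mm across, 94 mm high, standing to the left behind the mixer; a bystander
Things that resemble listed ones, but are neither listed nor needed, are in the scene too. Leave any red look-alike of the sample_vial alone.

How it is judged (in metres and radians):
On the way, in this order (a step that is already met when the one before it is completed fails the run):
1. the insert with the 20 mm bore is seated fully home in the mixer's cup (horizontal distance between insert_20 and cup_floor below 0.003 m and z of insert_20 in the frame of cup_floor between -0.002 and 0.003 m and angle between insert_20's own z axis and vertical below 0.1 rad), for 0.2 s.
2. the vial stands in the insert on the cup's floor (horizontal distance between sample_vial and cup_floor below 0.005 m and z of sample_vial in the frame of cup_floor between -0.003 and 0.003 m), for 0.2 s.
At the end, for the whole second after the job is handed in: Through the last second the vial, gripped, upright within 7 degrees and standing on the cup's floor in the 20 mm insert (home within 3 mm), presses the head 3 to 7 mm down with over 3 N, at rest; the robot touches neither insert nor mixer; the other inserts are within 20 mm of their places (all of step 2 and value of joint head between 0.003 and 0.007 m and horizontal distance between insert_20 and cup_floor below 0.003 m and z of insert_20 in the frame of cup_floor between -0.002 and 0.003 m and angle between sample_vial's own z axis and vertical below 0.12 rad and contact force between the fingers and sample_vial above 2 N and contact force between sample_vial and head above 3 N and contact force between each of the arm, the fingers and mixer below 0.5 N and contact force between each of the arm, the fingers and insert_20 below 0.5 N and linear speed of sample_vial below 0.01 m/s and distance of each of insert_14, insert_26 from where it was at the start of the episode below 0.02 m); the arm keeps its last pose, push and grip.
It fails at once if one of the other inserts is taken out of its place in the tray (distance of any of insert_14, insert_26 from where it was at the start of the episode above 0.03 m).
It fails at once if a bystander is knocked or moved away (distance of any of amber_jar, small_beaker, dropper_bottle from where it was at the start of the episode above 0.03 m).
It also fails if it takes over 67 s, if anything falls off the work surface, if the arm or the gripper's body presses on something with over 40 N, if the wrist force passes 120 N, or if a joint passes its speed limit or range.

## Robot

A 7-joint arm with a two-finger parallel gripper is mounted at the origin on a cart in front of the work surface, level with it; the furniture and walls round the work are solid. World frame = base frame: x ahead of the robot, y to its left, z up, the work surface at z = 0. Lengths are in mm, angles in rad, forces in N, time in s.
With the tool pointing down it reaches from about 350 to 900 mm from the base axis. Payload 19.9 kg.
Tool frame: the origin (TCP) lies on the mounting face of the last link; the fingertips stand r.tip_reach ahead of it and the grasp point (between the pads) lies 155 mm ahead of it (r.tip_reach is the distance from the TCP to the fingertips, in mm); z points along the fingers, y is the line along which they close (so a half turn about z gives the same grasp; the last joint's range is limited). The gripper opens to 85 mm and grips with 20 to 120 N. Pads are 22 mm wide; open, the fingers measure 114 mm over their backs; the gripper's body (76 mm by 85 mm) begins 54 mm behind the grasp point. The pads swing forward as they close: fully open they stand 13 mm farther back than shut.
Start: joints at [-1.244, 0.417, -0.01, 1.614, 0.005, 1.111, -0.053], TCP at [225.297, 582.975, 404.66] pointing down, gripper open.
Joint ranges: [-2.81, 2.81], [-0.39, 2.02], [-1.27, 1.25], [0.06, 2.57], [-1.19, 4.33], [0.19, 2], [-2.82, 2.82]. Speed limits (rad/s): [1.89, 1.89, 2.39, 2.39, 3.01, 3.01, 3.01].

## Interface

Orientations are given as a unit quaternion [x, y, z, w].
In Python, from cell import r gives the robot as it stands.
- The arm moves only by the tool jog_arm, never from a script. Its argument "deltas" is a list of rows, each a list of 7 numbers: the shift along the tool's x, y, z in mm, then the turn, a rotation vector about the tool's x, y, z in rad, then the closure, from 0 (fully open) to 1 (shut). In form: [[dx, dy, dz, wx, wy, wz, gripper], ...]. A call has 1 to 10 rows; each row is the pose to reach, as a shift and turn from the pose commanded when the call began, along the tool's axes at that moment; what a row does not reach only later rows make up. A row lasts 1/8 s, in which the tool goes at most 62.5 mm and 10.7 degrees, less where a joint would pass 70% of its speed; a pose out of reach is approached as far as the arm can. A call with a gripper value outside its range is refused whole. The fingers move at their own pace and stop on an object; the grip force is fixed at half the most. Time passes only in rows, so rows that repeat a pose let the fingers close. It gives the time, the measured TCP pose, the force, the opening and the grip force at its end, in the units of the state.
- r.get_state(): the state, without advancing time (a new reading comes with each control period).
- r.snapshot(name): name is "side" or "top"; returns a dict with "color" (420x560x3 uint8, blue, green, red), "range_z" (420x560 float32, mm along the optical axis (not along the pixel's ray), 0 where there is no reading), "fx", "fy", "cx", "cy" (pixels), "eye" and "orientation" of the camera in the world. Camera axes: x right, y down, z forward; pixel columns grow to the right and rows downward; lengths in mm; the calibration is good to about 2 mm. A picture is of the moment at which its call begins.
- r.hand_in(): hands the job in; it is judged then, once.
Trained networks look in a picture, given as the dict that the camera call returned (one of the last four; its "shot" number tells which), for a name from the list of things; names that differ only in an ending like _2 or _b are one class to them, and where a whole thing is asked for, a point or a joint stands for the part that bears it (a point fixed in the world has none). Each returns a list of dicts, best first, with "confidence" (0 to 1); they miss things now and then, are a little off and sometimes report something else, mostly with a low value. They report only what shows in the picture. A call takes as long as a camera call. They do not tell look-alikes from the thing itself.
- r.search_frame(picture, thing): "xyz" ([x, y, z] in mm, in the coordinates of the camera as it stood for that picture, good to about 4 mm: the middle of the surface that is visible of it).
- r.trace(picture, thing): "pixels" (420x560 bool, what is visible of it).
- r.pinpoint(picture, thing): "xyz" ([x, y, z] in mm, in the coordinates of the camera as it stood for that picture, good to about 4 mm: a listed point, or the origin of a listed thing).
The state is a dict: "time_s": time; "qpos": joint angles; "dq": joint speeds; "tau": joint torques, N m; "position": TCP position; "orientation": TCP orientation; "ft_force": force on the tool from outside, world axes, zero at the start; "wrist_torque": the same for the moment, N m; "grip_width": opening from 0.0 (shut) to 1.0 (fully open); "grip_force": force on a finger pad.
Only numpy, scipy, OpenCV 4.12 (cv2) and the standard library are available. Lean on these libraries where they do the work, as an engineer would, in place of code of your own. Each camera call takes 0.05 s, during which the arm holds its last target. There are 200 camera calls.

## Working session

There is one attempt and no reset: what is moved stays moved. The work goes in short steps, Python scripts to look and compute and a tool call to move; the robot and the scene stay as the last step left them, time stands still between calls to the robot, and variables do not carry over. Pictures are saved under pics/ and viewed, at most 10 in all, crops included, and the job is handed in when it is done.

Besides the shell and the picture viewer there is one more tool, called after "Request:" as name([rows], argument=value, ...), one row to a line, values as JSON. jog_arm: Moves the arm, as the interface text tells. Its arguments: {"type":"object","properties":{"deltas":{"type":"array","items":{"type":"array","items":{"type":"number"}}}},"required":["deltas"]}

```bash
mkdir -p pics; cat > h.py <<'E'
import numpy as np, cv2
from scipy.spatial.transform import Rotation as R
from cell import r
def w(p,x): return R.from_quat(p["orientation"]).apply(np.asarray(x,float))+np.array(p["eye"])
def cloud(p):
    z=p["range_z"]; v,u=np.mgrid[:420,:560]
    c=np.stack([(u-p["cx"])/p["fx"]*z,(v-p["cy"])/p["fy"]*z,z],-1)
    return w(p,c.reshape(-1,3)).reshape(420,560,3)
def px(p,x):
    c=R.from_quat(p["orientation"]).inv().apply(np.asarray(x)-np.array(p["eye"])); return np.round([c[0]/c[2]*p["fx"]+p["cx"],c[1]/c[2]*p["fy"]+p["cy"]])
E
python3 - <<'E'
from h import *
s=r.get_state();print(s["position"],s["orientation"],s["ft_force"],r.tip_reach)
for n in("top","side"):
    p=r.snapshot(n);cv2.imwrite(f"pics/{n}1.png",p["color"]);print(n,p["eye"],p["orientation"],p["fx"])
    for t in("mixer","cup_floor","cup_rim","insert_20","tray","sample_vial","vial_stand","amber_jar","small_beaker","dropper_bottle"):
        for f in(r.pinpoint,r.search_frame):
            print(t,f.__name__,[(np.round(w(p,d["xyz"])).tolist(),px(p,w(p,d["xyz"])).tolist(),round(d["confidence"],2)) for d in f(p,t)][:4])
E
```

```text
[225.272607   582.83515547 404.0672787 ] [ 1.83376967e-01  9.83042484e-01 -5.97709740e-04 -7.43436160e-05] [-0.23967901  0.17459399 -0.35425743] 173.4
top [475.83804847 -25.6823451  996.34325864] [-0.69853232  0.71386493 -0.02350942  0.04355193] 388.0357932804231
mixer call [([507.0, -39.0, -1.0], [292.0, 234.0], 0.69)]
mixer call [([491.0, -37.0, 63.0], [291.0, 240.0], 0.7)]
cup_floor call [([505.0, -42.0, 84.0], [294.0, 234.0], 0.83), ([442.0, -290.0, 3.0], [392.0, 257.0], 0.49)]
cup_floor call [([507.0, -43.0, 87.0], [294.0, 233.0], 0.6)]
cup_rim call [([503.0, -41.0, 101.0], [293.0, 234.0], 0.77)]
cup_rim call [([504.0, -45.0, 85.0], [295.0, 234.0], 0.53)]
insert_20 call [([603.0, 247.0, 6.0], [180.0, 199.0], 0.84), ([442.0, 241.0, 2.0], [183.0, 261.0], 0.65), ([522.0, 246.0, 5.0], [181.0, 230.0], 0.58)]
insert_20 call [([443.0, 240.0, 31.0], [180.0, 262.0], 0.79), ([520.0, 241.0, 29.0], [180.0, 231.0], 0.67), ([604.0, 248.0, 32.0], [177.0, 198.0], 0.57), ([491.0, -37.0, 59.0], [292.0, 240.0], 0.5)]
tray call [([524.0, 242.0, 2.0], [183.0, 230.0], 0.65), ([530.0, 243.0, -4.0], [1
[... 2015 characters left out ...]
ll [([511.0, -247.0, 34.0], [306.0, 278.0], 0.74), ([448.0, -262.0, 47.0], [277.0, 284.0], 0.67)]
vial_stand call [([446.0, -286.0, 1.0], [282.0, 314.0], 0.96)]
vial_stand call [([503.0, -54.0, 94.0], [262.0, 207.0], 0.75), ([438.0, -306.0, 30.0], [282.0, 308.0], 0.67)]
amber_jar call [([617.0, -194.0, 0.0], [342.0, 267.0], 0.9), ([507.0, -41.0, 85.0], [262.0, 209.0], 0.53)]
amber_jar call [([606.0, -213.0, 42.0], [343.0, 255.0], 0.73)]
small_beaker call [([678.0, 88.0, 4.0], [307.0, 207.0], 0.96)]
small_beaker call [([672.0, 66.0, 35.0], [309.0, 199.0], 0.97)]
dropper_bottle call [([712.0, 204.0, 1.0], [299.0, 190.0], 0.62)]
dropper_bottle call [([702.0, 192.0, 41.0], [298.0, 178.0], 0.82)]
```

```bash
python3 - <<'E'
import cv2,numpy as np
a=cv2.imread("pics/top1.png")
l=cv2.resize(a[120:320,140:440],(800,533),interpolation=cv2.INTER_CUBIC)
cv2.imwrite("pics/topc.png",l)
b=cv2.imread("pics/side1.png")
cv2.imwrite("pics/sidec.png",cv2.resize(b[150:350,150:400],(750,600),interpolation=cv2.INTER_CUBIC))
E
```

```text
(no output)
```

View pics/topc.png

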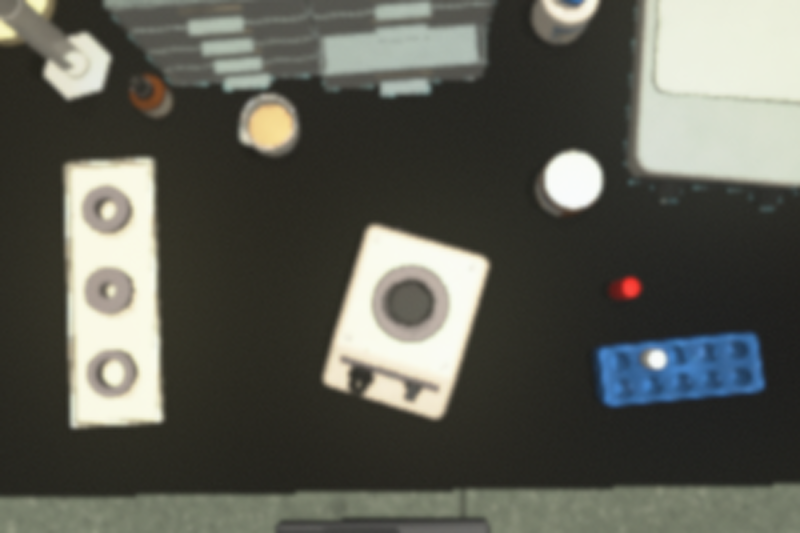

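View pics/sidec.png

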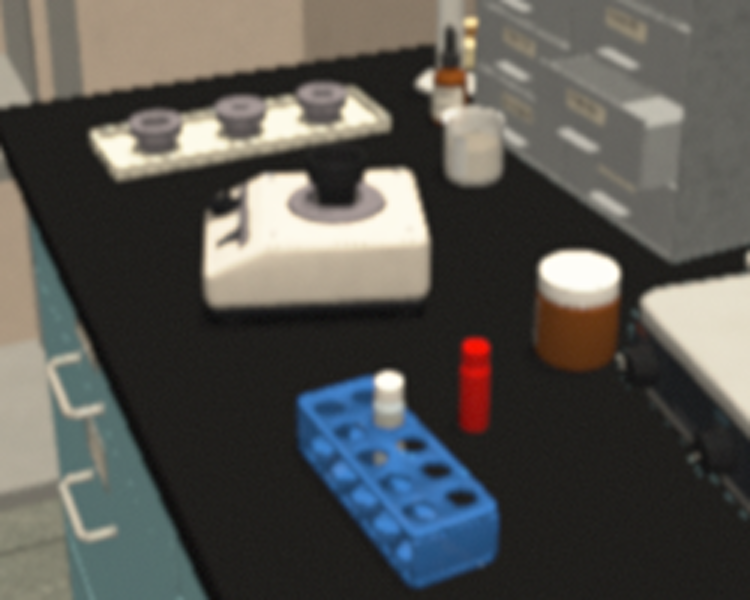

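Top crop: three inserts at (107,209), (110,290) and (113,373), whose bores look medium, small and large, so the far one (full picture 180,199) should be insert_20. The white-capped vial is in the rack at (655,358). The red look-alike stands free at (628,288). The cup is at (410,302). The side crop agrees: white cap at (388,385), red vial at (475,385), cup at (335,180).

I'll measure the bores and centres next, with a close crop to check the choice.

```bash
cat >> h.py <<'E'
from scipy.optimize import least_squares
def rays_at(p,uv,z):
    uv=np.asarray(uv,float); d=np.c_[(uv[:,0]-p["cx"])/p["fx"],(uv[:,1]-p["cy"])/p["fy"],np.ones(len(uv))]
    d=R.from_quat(p["orientation"]).apply(d); e=np.array(p["eye"]); return e+d*((z-e[2])/d[:,2])[:,None]
def circ(q):
    f=least_squares(lambda a:np.hypot(q[:,0]-a[0],q[:,1]-a[1])-a[2],[*q[:,:2].mean(0),20],loss="soft_l1"); return np.round(f.x,1)
E
python3 - <<'E'
from h import *
P={n:r.snapshot(n) for n in("top","side")}
C={n:cloud(p) for n,p in P.items()}
def blob(n,c,rad,z0,z1):
    q=C[n].reshape(-1,3); m=(np.hypot(q[:,0]-c[0],q[:,1]-c[1])<rad)&(q[:,2]>z0)&(q[:,2]<z1); return q[m]
for nm,c in(("far",(603,246)),("mid",(522,244)),("near",(445,241))):
    for n in P:
        q=blob(n,c,32,20,40); zt=np.percentile(q[:,2],[50,90]); t=q[abs(q[:,2]-zt[0])<5]
        b=blob(n,c,16,-5,16)
        print(nm,n,len(q),"z",np.round(zt),"mean",np.round(t.mean(0)),"bbox mid",np.round((t.min(0)+t.max(0))/2),"ext",np.round(np.ptp(t,0)),"bore px",len(b), np.round(b.mean(0)) if len(b) else "")
for n in P:
    q=blob(n,(506,-42),28,93,112);print("rim",n,len(q),np.round(np.median(q[:,2])),"mid",np.round((q.min(0)+q.max(0))/2),np.ptp(q,0).round())
    q=blob(n,(506,-42),14,75,93);print("floor",n,len(q),q.mean(0).round() if len(q) else "")
    q=blob(n,(452,-262),20,52,70);print("cap",n,len(q),q.mean(0).round(),np.percentile(q[:,2],90).round(), (q.min(0)+q.max(0))/2,np.ptp(q,0))
    q=blob(n,(446,-288),60,30,40);print("rack top z",n,np.median(q[:,2]))
a=P["top"]["color"]
cv2.imwrite("pics/ins.png",cv2.resize(a[185:280,150:215],(520,600)[::1],interpolation=cv2.INTER_CUBIC))
E
```

```text
far top 226 z [28. 30.] mean [603. 246.  28.] bbox mid [604. 246.  28.] ext [44. 46.  9.] bore px 35 [606. 250.   5.]
far side 130 z [28. 30.] mean [602. 241.  28.] bbox mid [602. 243.  27.] ext [44. 45.  8.] bore px 21 [599. 236.   8.]
mid top 249 z [28. 30.] mean [526. 243.  28.] bbox mid [526. 243.  28.] ext [43. 45.  8.] bore px 14 [526. 247.   5.]
mid side 136 z [29. 30.] mean [524. 238.  28.] bbox mid [524. 242.  28.] ext [44. 48.  8.] bore px 32 [515. 236.   6.]
near top 200 z [28. 30.] mean [448. 241.  28.] bbox mid [448. 241.  28.] ext [42. 44.  8.] bore px 69 [447. 245.   3.]
near side 148 z [27. 30.] mean [447. 236.  27.] bbox mid [447. 239.  27.] ext [45. 46.  8.] bore px 26 [437. 232.   8.]
rim top 73 100.0 mid [505. -41.  99.] [39. 40. 10.]
floor top 111 [506. -42.  85.]
cap top 36 [ 451. -260.   58.] 61.0 [ 451.34944935 -261.17308773   57.23993736] [11.96668623 14.68332047 10.06647024]
rack top z top 32.98590790628191
rim side 160 98.0 mid [506. -43.  98.] [40. 45. 10.]
floor side 8 [505. -52.  76.]
cap side 70 [ 451. -264.   58.] 61.0 [ 451.4366599  -263.01331114   56.94807078] [15.14903502 16.34143274  9.8895851 ]
rack top z side 34.092839193029334
```

View pics/ins.png

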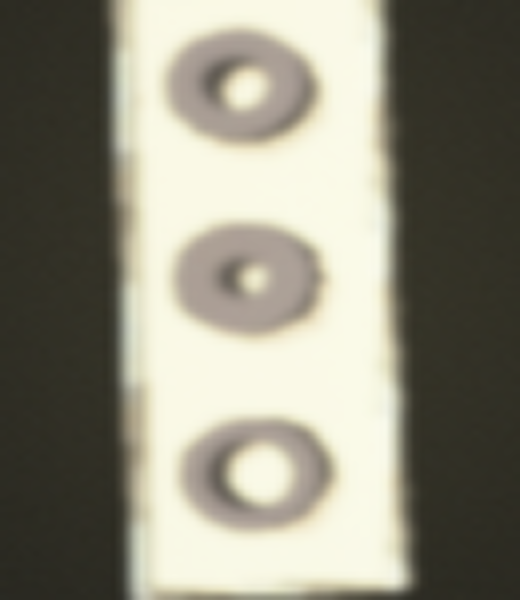

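Far insert at crop (243,85): its bore lies between the small middle one (250,280) and the wide near one (258,472), and the bore pixel counts are 35, 14 and 69. So insert_20 is at about (604,245), top about 29. Cup centre is about (505.5,-42), vial cap about (451,-262).

```bash
cat >> h.py <<'E'
def go(x,y,z,yaw=90.0):
    "deltas to TCP at x,y,z, tool down, tool y axis at world angle yaw deg"
    s=r.get_state(); A=R.from_quat(s["orientation"]); a=np.deg2rad(yaw)
    T=R.from_matrix(np.array([[-np.sin(a),np.cos(a),0],[np.cos(a),np.sin(a),0],[0,0,-1.]]).T)
    print("t",round(s["time_s"],2),"pos",np.round(s["position"],1),"F",np.round(s["ft_force"],1),"w",round(s["grip_width"],3),"q7",round(s["qpos"][6],2))
    print("d",np.round(A.inv().apply(np.array([x,y,z])-s["position"]),1),"rot",np.round((A.inv()*T).as_rotvec(),3))
E
sed -i 's/\[\[-np.sin(a),np.cos(a),0\]/[[np.sin(a)*-1,np.cos(a),0]/' h.py
python3 -c "
from h import *
go(604,245,260)"
```

```text
t 2.2 pos [225.3 583.  404.7] F [-0.3  0.1 -0.4] w 1.006 q7 -0.05
d [-475.1 -178.7  144.7] rot [-0.    -0.    -0.369]
```

Request:
jog_arm([
  [-475,-178.5,144.5,0,0,-0.369,0],
  [-475,-178.5,144.5,0,0,-0.369,0],
  [-475,-178.5,144.5,0,0,-0.369,0],
  [-475,-178.5,144.5,0,0,-0.369,0],
  [-475,-178.5,144.5,0,0,-0.369,0],
  [-475,-178.5,144.5,0,0,-0.369,0],
  [-475,-178.5,144.5,0,0,-0.369,0],
  [-475,-178.5,144.5,0,0,-0.369,0],
  [-475,-178.5,144.5,0,0,-0.369,0],
  [-475,-178.5,144.5,0,0,-0.369,0],
])

```text
time_s: 3.45
position: [605.5, 242.5, 259.2]
orientation: [0.002, 1.0, -0.001, -0.0]
ft_force: [-0.1, -0.5, 0.1]
grip_width: 0.999
grip_force: 0.0
```

```bash
python3 - <<'E'
from h import *
go(604,245,260)
p=r.snapshot("side");cv2.imwrite("pics/side2.png",p["color"])
q=cloud(p).reshape(-1,3);m=(abs(q[:,0]-604)<60)&(abs(q[:,1]-245)<70)&(q[:,2]>45)&(q[:,2]<250)
q=q[m];print(len(q))
for s in(-1,1):
    t=q[(q[:,1]-245)*s>20]
    if len(t): print(s,len(t),np.percentile(t[:,2],[0,1,3,10]).round(),t[t[:,2]<np.percentile(t[:,2],20)].mean(0).round())
print(px(p,[604,245,95]))
E
```

```text
t 3.45 pos [605.5 242.5 259.2] F [-0.1 -0.5  0.1] w 0.999 q7 1.17
d [ 1.5  2.5 -0.8] rot [-0.002 -0.001 -0.004]
1134
-1 757 [ 98. 103. 108. 126.] [602. 190. 126.]
1 239 [ 98. 100. 103. 107.] [605. 285. 108.]
[257. 158.]
```

```bash
python3 -c "
from h import *
go(604,245,189)"
```

```text
t 3.5 pos [604.4 244.4 259.7] F [-0.6  0.5 -0.3] w 1.001 q7 1.17
d [ 0.4  0.6 70.7] rot [-0.    -0.001 -0.001]
```

Request:
jog_arm([
  [0,0,40,0,0,0,0],
  [0,0,71,0,0,0,0],
  [0,0,71,0,0,0,0],
  [0,0,71,0,0,0,1],
  [0,0,71,0,0,0,1],
  [0,0,71,0,0,0,1],
  [0,0,71,0,0,0,1],
  [0,0,71,0,0,0,1],
])

```text
time_s: 4.5
position: [604.4, 245.6, 191.3]
orientation: [-0.0, 1.0, 0.001, 0.001]
ft_force: [-5.2, -1.7, 16.4]
grip_width: 0.509
grip_force: 58.5
```

Request:
jog_arm([
  [0,0,-20,0,0,0,1],
  [0,0,-60,0,0,0,1],
  [0,0,-100,0,0,0,1],
  [0,0,-100,0,0,0,1],
  [0,0,-100,0,0,0,1],
])

```text
time_s: 5.12
position: [603.9, 245.2, 289.8]
orientation: [-0.0, 1.0, 0.0, 0.0]
ft_force: [-0.3, -0.3, -1.1]
grip_width: 0.499
grip_force: 61.0
```

```bash
python3 - <<'E'
from h import *
go(604,245,289)
p=r.snapshot("side");u=px(p,[604,245,110]).astype(int);print(u)
a=p["color"][u[1]-60:u[1]+50,u[0]-70:u[0]+70]
cv2.imwrite("pics/hold.png",cv2.resize(a,(763,600),interpolation=cv2.INTER_CUBIC))
go(505.5,-42,330)
E
```

```text
t 5.12 pos [603.9 245.2 289.8] F [-0.3 -0.3 -1.1] w 0.499 q7 1.17
d [-0.1 -0.2  0.8] rot [0.    0.001 0.   ]
[256 152]
t 5.17 pos [603.8 245.1 289.1] F [ 0.1 -0.2 -0.9] w 0.506 q7 1.17
d [  98.3 -287.1  -40.8] rot [-0. -0.  0.]
```

View pics/hold.png

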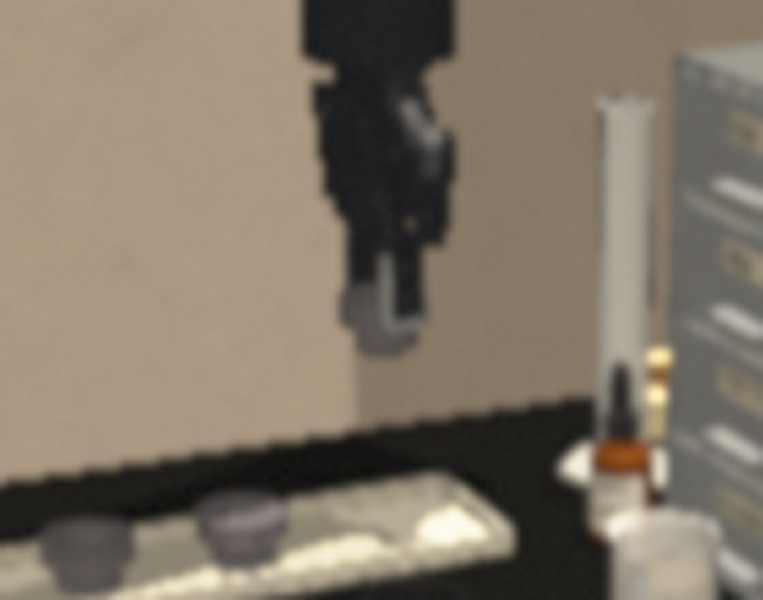

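The picture shows the insert held level between the fingers, with its foot below them at crop (382,340). The far tray place is empty and the other two inserts, at (87,550) and (240,525), are undisturbed. I'll carry it over the cup.

Request:
jog_arm([
  [10,-30,-35,0,0,0,1],
  [30,-85,-41,0,0,0,1],
  [50,-145,-41,0,0,0,1],
  [70,-200,-41,0,0,0,1],
  [88,-255,-41,0,0,0,1],
  [98.5,-287,-41,0,0,0,1],
  [98.5,-287,-36,0,0,0,1],
  [98.5,-287,-31,0,0,0,1],
  [98.5,-287,-31,0,0,0,1],
])

```text
time_s: 6.3
position: [505.7, -40.7, 319.5]
orientation: [-0.001, 1.0, 0.0, -0.001]
ft_force: [-0.3, -0.2, 0.1]
grip_width: 0.504
grip_force: 61.1
```

```bash
python3 - <<'E'
from h import *
go(505.5,-42,320)
for n in("side","top"):
    p=r.snapshot(n)
    for t in("insert_20","cup_floor","cup_rim"):
        for d in r.pinpoint(p,t)[:5]: print(n,t,w(p,d["xyz"]).round(1),round(d["confidence"],2))
    q=cloud(p).reshape(-1,3);m=(abs(q[:,0]-505)<40)&(abs(q[:,1]+42)<40)
    for lo,hi in((128,134),(134,140),(140,147),(147,153),(153,159)):
        t=q[m&(q[:,2]>lo)&(q[:,2]<hi)]
        if len(t)>3: print(n,lo,len(t),"x",t[:,0].min().round(),t[:,0].max().round(),"y",t[:,1].min().round(),t[:,1].max().round())
    if n=="side": print("minz",np.percentile(q[m&(q[:,2]>112)][:,2],[0,2,5]).round(), px(p,[505,-42,120]))
    cv2.imwrite(f"pics/hov_{n}.png",p["color"])
a=cv2.imread("pics/hov_side.png");u=px(r.snapshot("side"),[505,-42,120]).astype(int)
cv2.imwrite("pics/hovc.png",cv2.resize(a[u[1]-60:u[1]+50,u[0]-70:u[0]+70],(763,600),interpolation=cv2.INTER_CUBIC))
E
```

```text
t 6.3 pos [505.7 -40.7 319.5] F [-0.3 -0.2  0.1] w 0.504 q7 1.64
d [ 0.2 -1.3 -0.5] rot [ 0.    -0.001  0.002]
side insert_20 [507.4 -41.3 131.4] 0.65
side insert_20 [524.9 241.5   5.4] 0.59
side insert_20 [450.4 239.9   4.4] 0.49
side insert_20 [525.5 243.6   5.2] 0.46
side cup_floor [507.1 -40.3  88. ] 0.84
side cup_rim [504.8 -41.4 104. ] 0.9
side cup_rim [ 452.1 -256.7    2.3] 0.35
side 128 10 x 489.0 518.0 y -58.0 -39.0
side 134 44 x 489.0 519.0 y -61.0 -40.0
side 140 26 x 484.0 511.0 y -63.0 -38.0
side 147 55 x 482.0 523.0 y -71.0 -29.0
side 153 111 x 482.0 526.0 y -77.0 -13.0
minz [131. 141. 156.] [261. 193.]
top insert_20 [523.  241.7   3.2] 0.76
top insert_20 [444.5 239.3   1.5] 0.62
```

View pics/hovc.png

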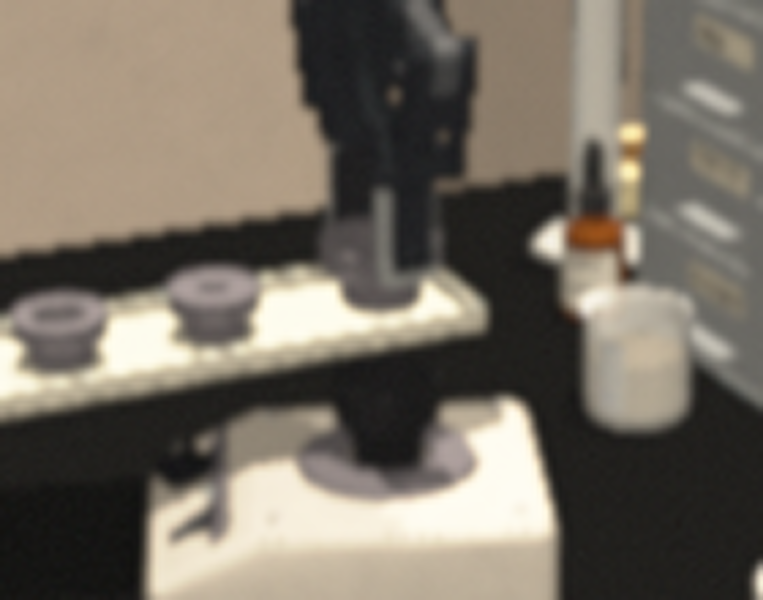

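The insert hovers level over the cup: foot bottom spans crop columns 343–420, cup spans 338–437, other inserts at (60,325) and (212,300). I'll compare the two centre columns at sub-pixel level before lowering.

```bash
python3 - <<'E'
from h import *
p=r.snapshot("side");go(505.5,-42,320)
print(px(p,[505.5,-42,131]),px(p,[505.5,-42,95]), "px/mm",481.7/np.linalg.norm(np.array(p["eye"])-[505,-42,110]))
C=cloud(p)
for nm,zs,half in(("foot",(131,140),23),("cup",(88,99),26)):
    for v in range(170,230):
        row=C[v]; u=np.where((abs(row[:,0]-505)<half+5)&(abs(row[:,1]+50)<28)&(row[:,2]>zs[0])&(row[:,2]<zs[1]))[0]
        if len(u)>5: print(nm,v,u.min(),u.max(),(u.min()+u.max())/2)
g=cv2.cvtColor(p["color"],cv2.COLOR_BGR2GRAY)
for v in range(192,202): print(v,g[v,248:276])
for v in range(202,222,2): print(v,g[v,246:280])
E
```

```text
t 6.8 pos [505.6 -41.7 320.3] F [ 0.1 -0.2 -0. ] w 0.505 q7 1.64
d [ 0.1 -0.3  0.3] rot [-0.  0.  0.]
[261. 188.] [261. 204.] px/mm 0.48088581536518743
foot 187 253 268 260.5
foot 188 254 268 261.0
foot 189 255 267 261.0
foot 190 256 265 260.5
cup 200 257 267 262.0
cup 201 254 269 261.5
cup 202 254 269 261.5
cup 203 254 269 261.5
cup 204 252 271 261.5
cup 206 252 271 261.5
cup 207 252 271 261.5
cup 208 252 271 261.5
cup 209 253 271 262.0
cup 210 254 269 261.5
cup 211 255 266 260.5
192 [251 251 251 251 250 250 249 250 250 250 246 236 230 231 234 232 223 208
 202 204 202 193 182 179 174 169 166 166]
193 [250 249 249 249 247 243 237 236 238 236 227 212 202 200 201 198 190 183
 179 175 173 168 169 168 156 143 139 140]
194 [240 236 236 235 231 220 206 198 198 197 190 186 182 176 170 168 171 172
 168 160 152 143 141 137 122 104  94  92]
195 [214 203 201 200 194 185 178 174 171 167 167 173 173 162 149 141 143 143
 136 126 114 100  94  86  72  59  52  47]
196 [184 181 176 169 163 163 165 161 153 146 142 146 145 131 112  99  95  92
  83  75  63  56  49  45  38  32  32  30]
197 [169 170 161 14
[... 1119 characters left out ...]
24 123 114 100  86  73  61  44  32  29  28  30  31  27  31  28
  25  24  28  32  51  78  97 108 117 130 149 167 194 224 234 237]
214 [115  99  85  78  77  78  75  76  72  57  38  26  24  26  29  25  25  26
  26  27  25  36  62  93 121 147 158 159 162 167 187 224 245 251]
216 [114 113 114 114 115 108  96  88  82  69  48  27  23  24  23  26  24  26
  26  24  29  42  74 108 133 155 163 164 165 163 163 178 218 244]
218 [139 131 138 141 141 141 136 130 120 107  88  73  67  65  63  61  56  48
  44  46  53  64  88 113 129 142 154 160 162 160 152 159 205 242]
220 [191 151 135 134 137 139 141 141 142 140 136 136 135 132 128 115  99  84
  81  85  87  94  95  98 101 104 110 119 139 159 182 219 243 250]
```

Request:
jog_arm([
  [-1.2,-0.3,15,0,0,0,1],
  [-1.2,-0.3,29,0,0,0,1],
  [-1.2,-0.3,34,0,0,0,1],
  [-1.2,-0.3,37,0,0,0,1],
  [-1.2,-0.3,40,0,0,0,1],
  [-1.2,-0.3,42,0,0,0,1],
])

```text
time_s: 7.55
position: [506.8, -42.1, 278.2]
orientation: [-0.0, 1.0, -0.0, 0.0]
ft_force: [0.3, -0.4, -1.7]
grip_width: 0.504
grip_force: 61.1
```

Request:
jog_arm([
  [0,0,2,0,0,0,1],
  [0,0,4,0,0,0,1],
  [0,0,5,0,0,0,1],
  [0,0,5,0,0,0,1],
])

```text
time_s: 8.05
position: [506.8, -42.1, 273.4]
orientation: [-0.0, 1.0, -0.0, 0.0]
ft_force: [-0.8, 0.2, 4.5]
grip_width: 0.508
grip_force: 61.6
```

Request:
jog_arm([
  [0,0,0,0,0,0,0],
  [0,0,0,0,0,0,0],
  [0,0,0,0,0,0,0],
  [0,0,0,0,0,0,0],
  [0,0,-30,0,0,0,0],
  [0,0,-60,0,0,0,0],
  [0,0,-60,0,0,0,0],
])

```text
time_s: 8.93
position: [507.3, -42.1, 335.1]
orientation: [-0.0, 1.0, -0.0, 0.002]
ft_force: [-0.5, -0.7, -0.7]
grip_width: 1.0
grip_force: 0.0
```

```bash
python3 - <<'E'
from h import *
p=r.snapshot("side");u=px(p,[505,-42,110]).astype(int)
cv2.imwrite("pics/seat.png",cv2.resize(p["color"][u[1]-40:u[1]+40,u[0]-50:u[0]+50],(750,600),interpolation=cv2.INTER_CUBIC))
q=cloud(p).reshape(-1,3);m=(np.hypot(q[:,0]-505.5,q[:,1]+42)<28)&(q[:,2]>102)&(q[:,2]<125)
t=q[m];print(len(t),np.percentile(t[:,2],[50,90,98]).round(),t.min(0).round(),t.max(0).round())
print([(w(p,d["xyz"]).round(1),round(d["confidence"],2)) for d in r.pinpoint(p,"insert_20")])
go(451.3,-262,290)
E
```

```text
255 [112. 114. 115.] [483. -67. 102.] [528. -20. 115.]
[(array([505.8, -42.6,  85.5]), 0.51), (array([527.8, 240.1,   3.6]), 0.51), (array([448. , 240.7,   5.5]), 0.45)]
t 9.03 pos [506.6 -42.  333. ] F [0.3 0.5 0. ] w 1.004 q7 1.64
d [  55.4 -220.    43. ] rot [-0.  0.  0.]
```

View pics/seat.png

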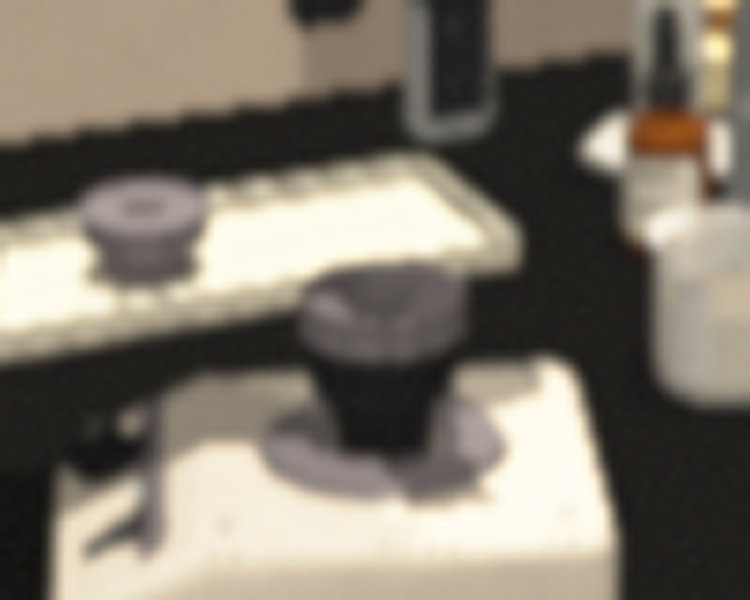

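The insert is seated level on the cup rim, collar at crop (383,310), top about 113, and the middle insert is untouched at (145,225). Next is the vial.

Request:
jog_arm([
  [14,-55,10,0,0,0,0],
  [28,-110,20,0,0,0,0],
  [42,-165,30,0,0,0,0],
  [55.4,-220,43,0,0,0,0],
  [55.4,-220,43,0,0,0,0],
  [55.4,-220,43,0,0,0,0],
])

```text
time_s: 9.78
position: [451.3, -261.7, 289.4]
orientation: [-0.0, 1.0, 0.0, -0.001]
ft_force: [-0.2, -0.6, 0.8]
grip_width: 0.996
grip_force: 0.0
```

```bash
python3 - <<'E'
from h import *
p=r.snapshot("side");C=cloud(p)
q=C.reshape(-1,3);m=(np.hypot(q[:,0]-451,q[:,1]+262)<16)&(q[:,2]>40)&(q[:,2]<66)
t=q[m];print(len(t),t.mean(0).round(1),t.min(0).round(),t.max(0).round())
f=q[(abs(q[:,0]-451)<35)&(abs(q[:,1]+262)<75)&(q[:,2]>100)&(q[:,2]<160)]
for s in(-1,1):
    t=f[(f[:,1]+262)*s>25]
    if len(t): print(s,len(t),t.min(0).round(),t.max(0).round())
go(451.3,-262,209)
E
```

```text
126 [ 450.3 -265.2   52.6] [ 444. -271.   40.] [ 459. -254.   61.]
-1 219 [ 440. -321.  129.] [ 463. -305.  160.]
1 202 [ 440. -222.  129.] [ 462. -214.  160.]
t 9.82 pos [ 451.7 -261.2  289.7] F [ 0.3 -0.  -0.2] w 1.004 q7 2.14
d [ 0.3 -0.9 80.7] rot [ 0.001 -0.001  0.001]
```

Request:
jog_arm([
  [0,-0.4,40,0,0,0,0],
  [0,-0.4,75,0,0,0,0],
  [0,-0.4,80.5,0,0,0,0],
  [0,-0.4,80.5,0,0,0,1],
  [0,-0.4,80.5,0,0,0,1],
  [0,-0.4,80.5,0,0,0,1],
  [0,-0.4,80.5,0,0,0,1],
  [0,-0.4,80.5,0,0,0,1],
  [0,-0.4,80.5,0,0,0,1],
])

```text
time_s: 10.95
position: [451.7, -262.5, 210.3]
orientation: [-0.0, 1.0, -0.0, 0.0]
ft_force: [-1.2, 1.7, 8.2]
grip_width: 0.171
grip_force: 58.4
```

Request:
jog_arm([
  [0,0,-30,0,0,0,1],
  [0,0,-80,0,0,0,1],
  [0,0,-135,0,0,0,1],
  [0,0,-135,0,0,0,1],
  [0,0,-135,0,0,0,1],
])

```text
time_s: 11.58
position: [451.2, -262.3, 344.6]
orientation: [-0.0, 1.0, 0.0, 0.0]
ft_force: [-0.6, 0.8, 0.0]
grip_width: 0.17
grip_force: 58.6
```

```bash
python3 -c "
from h import *
go(506,-42,345)"
```

```text
t 11.57 pos [ 451.2 -262.3  344.6] F [-0.6  0.8  0. ] w 0.17 q7 2.12
d [-54.8 220.3  -0.3] rot [0. 0. 0.]
```

Request:
jog_arm([
  [-14,55,0,0,0,0,1],
  [-28,110,0,0,0,0,1],
  [-41,165,0,0,0,0,1],
  [-52,207,0,0,0,0,1],
  [-54.8,220.3,0,0,0,0,1],
  [-54.8,220.3,0,0,0,0,1],
  [-54.8,220.3,0,0,0,0,1],
])

```text
time_s: 12.45
position: [505.8, -43.7, 344.3]
orientation: [0.001, 1.0, -0.0, -0.0]
ft_force: [0.1, -0.3, 0.1]
grip_width: 0.171
grip_force: 58.6
```

```bash
python3 - <<'E'
from h import *
p=r.snapshot("side");go(506,-42,345);C=cloud(p)
print(p["fx"],[px(p,[506,-42,z]).tolist() for z in(140,150,113)])
for nm,z0,z1,h in(("vial",138,172,14),("coll",103,118,30)):
    for v in range(150,206):
        row=C[v]; u=np.where((np.hypot(row[:,0]-506,row[:,1]+42)<h)&(row[:,2]>z0)&(row[:,2]<z1))[0]
        if len(u)>2: print(nm,v,u.min(),u.max(),(u.min()+u.max())/2,row[u].mean(0).round())
u=px(p,[506,-42,135]).astype(int)
cv2.imwrite("pics/vhov.png",cv2.resize(p["color"][u[1]-40:u[1]+40,u[0]-50:u[0]+50],(750,600),interpolation=cv2.INTER_CUBIC))
for t in("sample_vial","insert_20"): print(t,[(w(p,d["xyz"]).round(1),round(d["confidence"],2)) for d in r.pinpoint(p,t)])
E
```

```text
t 12.5 pos [505.9 -43.7 344.4] F [ 0.6 -0.3 -0.5] w 0.165 q7 1.64
d [-0.1  1.7 -0.6] rot [-0.    -0.001 -0.002]
481.66400631203504 [[261.0, 184.0], [261.0, 180.0], [261.0, 196.0]]
vial 173 257 265 261.0 [504. -48. 167.]
vial 174 257 265 261.0 [504. -49. 166.]
vial 175 257 265 261.0 [503. -50. 164.]
vial 176 257 265 261.0 [504. -49. 161.]
vial 177 257 265 261.0 [504. -49. 159.]
vial 178 257 265 261.0 [504. -48. 156.]
vial 179 258 265 261.5 [504. -51. 155.]
vial 180 258 265 261.5 [504. -50. 153.]
vial 181 258 265 261.5 [503. -50. 151.]
vial 182 258 265 261.5 [504. -50. 148.]
vial 183 258 265 261.5 [504. -50. 146.]
vial 184 258 265 261.5 [504. -49. 144.]
vial 185 258 265 261.5 [504. -49. 142.]
vial 186 258 264 261.0 [503. -50. 140.]
coll 193 256 268 262.0 [514. -26. 113.]
coll 194 254 270 262.0 [512. -31. 113.]
coll 195 252 271 261.5 [509. -35. 113.]
coll 196 251 272 261.5 [508. -38. 112.]
coll 197 251 272 261.5 [507. -41. 111.]
coll 198 251 272 261.5 [505. -46. 111.]
coll 199 251 272 261.5 [502. -54. 113.]
coll 200 251 272 261.5 [501. -57. 112.]
coll 201 251 272 261.5 [500. -59. 110.]
coll 202 251 272 261.5 [500. -59. 109.]
coll 203 252 271 261.5 [499. -60. 107.]
coll 204 254 269 261.5 [499. -61. 105.]
coll 205 257 265 261.0 [498. -63. 104.]
sample_vial [(array([501.9, -40.3, 139.6]), 0.53), (array([ 513.8, -241.1,    5.5]), 0.49), (array([450.1, 238.3,   4.7]), 0.38)]
insert_20 [(array([505.2, -46. ,  88.9]), 0.8), (array([522.7, 241.6,   4.4]), 0.77), (array([452.5, 240.1,   6.9]), 0.67)]
```

View pics/vhov.png

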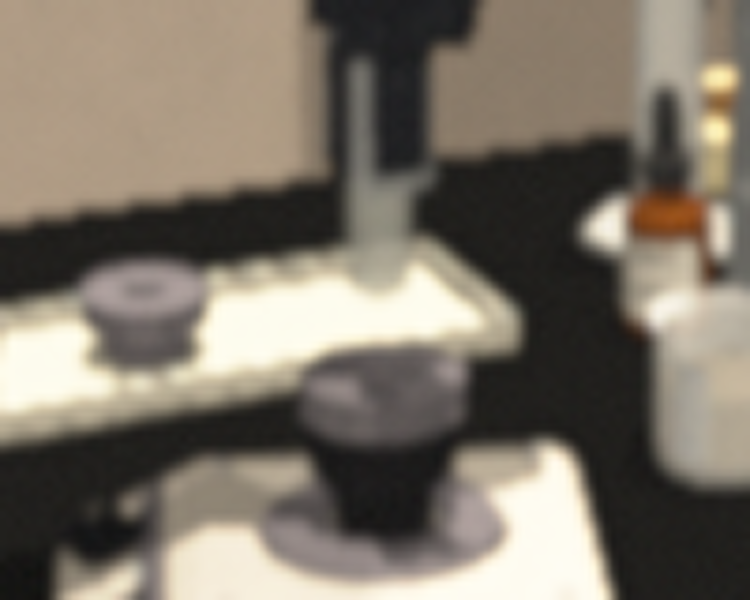

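The vial hangs upright over the insert: vial column about 380 in the crop, insert mouth centre about 384. I'll shift +0.7 mm in x and lower gently.

Request:
jog_arm([
  [-0.6,0,15,0,0,0,1],
  [-0.6,0,22,0,0,0,1],
  [-0.6,0,25,0,0,0,1],
  [-0.6,0,25,0,0,0,1],
  [-0.6,0,30,0,0,0,1],
  [-0.6,0,35,0,0,0,1],
  [-0.6,0,38,0,0,0,1],
])

```text
time_s: 13.48
position: [506.7, -42.2, 306.4]
orientation: [-0.0, 1.0, -0.0, -0.0]
ft_force: [-0.9, -0.7, -0.5]
grip_width: 0.17
grip_force: 58.6
```

Request:
jog_arm([
  [0,0,4,0,0,0,1],
  [0,0,8,0,0,0,1],
  [0,0,11,0,0,0,1],
  [0,0,13,0,0,0,1],
  [0,0,13,0,0,0,1],
])

```text
time_s: 14.1
position: [506.8, -42.2, 293.6]
orientation: [-0.0, 1.0, -0.0, -0.0]
ft_force: [-0.6, 0.1, -0.2]
grip_width: 0.17
grip_force: 58.6
```

Request:
jog_arm([
  [0,0,1,0,0,0,1],
  [0,0,2,0,0,0,1],
  [0,0,2,0,0,0,1],
  [0,0,2,0,0,0,1],
])

```text
time_s: 14.6
position: [506.9, -42.2, 291.9]
orientation: [-0.0, 1.0, -0.0, 0.0]
ft_force: [0.1, 0.3, 3.2]
grip_width: 0.17
grip_force: 59.0
```

Request:
jog_arm([
  [0,0,0,0,0,0,1],
  [0,0,1,0,0,0,1],
  [0,0,2,0,0,0,1],
  [0,0,3,0,0,0,1],
  [0,0,4,0,0,0,1],
  [0,0,5,0,0,0,1],
  [0,0,5,0,0,0,1],
  [0,0,5,0,0,0,1],
])

```text
time_s: 15.6
position: [506.9, -42.2, 286.8]
orientation: [-0.0, 1.0, -0.0, 0.0]
ft_force: [-0.0, -1.1, 6.3]
grip_width: 0.17
grip_force: 59.4
```

```bash
python3 - <<'E'
from h import *
p=r.snapshot("side");go(506.7,-42,287);F=[]
q=cloud(p).reshape(-1,3);t=q[(np.hypot(q[:,0]-505.5,q[:,1]+42)<26)&(q[:,2]>95)&(q[:,2]<113)];print(len(t),np.percentile(t[:,2],[50,80,90,98]).round(1))
u=px(p,[506,-42,125]).astype(int)
cv2.imwrite("pics/press.png",cv2.resize(p["color"][u[1]-40:u[1]+40,u[0]-50:u[0]+50],(750,600),interpolation=cv2.INTER_CUBIC))
for i in range(8): r.snapshot("top"); s=r.get_state(); F.append(s["ft_force"])
print(np.mean(F,0).round(2),s["position"].round(1) if hasattr(s["position"],"round") else s["position"],s["grip_force"],s["time_s"])
E
```

```text
t 15.65 pos [506.9 -42.2 286.9] F [-0.5  0.9  7.8] w 0.169 q7 1.65
d [ 0.2  0.2 -0.1] rot [-0.  0.  0.]
222 [106.7 108.  108.6 109.8]
[-0.36  0.69  7.04] [506.9 -42.2 286.8] 59.39105048775673 16.05
```

View pics/press.png

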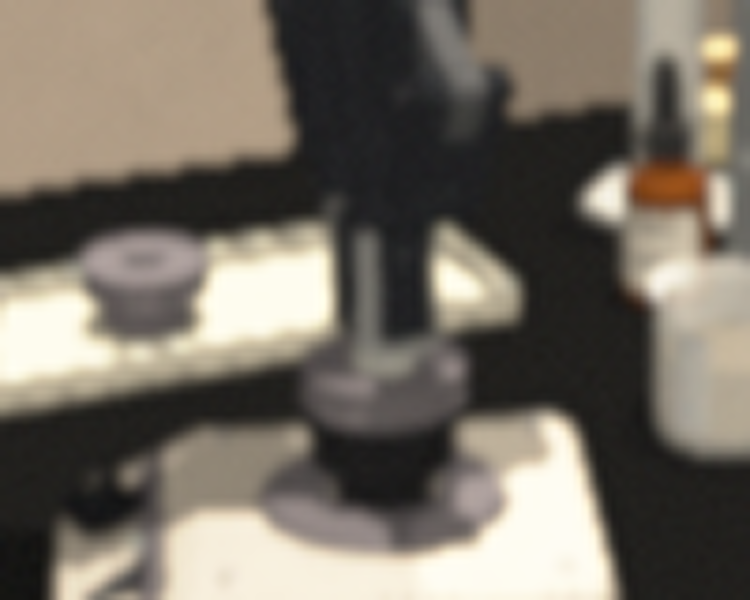

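The vial stands in the insert with a gap between fingertips and collar at (385,350). The push is 7.0 N and the collar has sunk about 5 mm, so the head is about half way down.

```bash
python3 -c "
from h import *
print(r.hand_in())"
```

```text
the job is handed in; nothing more can be done
None
```

I seated insert_20 in the mixer's cup and handed the job in with the vial gripped upright in it, pressing the head about 5 mm down at about 7 N. The interface gave no verdict back.

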